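# Hook a tray of finished prints out from under the wire rack

## Robot

A 6-joint arm with a two-finger parallel gripper is mounted at the origin on the work surface. World frame = base frame: x ahead of the robot, y to its left, z up, the work surface at z = 0. Lengths are in mm, angles in degrees, forces in N, time in s.
With the tool pointing down it reaches from about 350 to 850 mm from the base axis. Payload 8.1 kg.
Tool frame: the origin (TCP) lies at the very end of the fingers, on their centre line; the grasp point (between the pads) lies 19 mm behind it (r.grip_depth is the distance from the TCP to the grasp point, in mm); y points along the fingers, z is the direction in which the jaws open and shut, and the axes are right-handed (so a half turn about y gives the same grasp; the last joint's range is limited). The gripper opens to 85 mm and grips with 20 to 120 N. Pads are 22 mm wide; open, the fingers measure 114 mm over their backs; the gripper's body (76 mm by 85 mm) begins 54 mm behind the grasp point. The pads swing forward as they close: fully open they stand 13 mm farther back than shut.
Start: joints at [64.836, 7.471, 85.268, -0, 87.261, -4.893], TCP at [207.858, 562.85, 231.292] pointing down, gripper open.
Joint ranges: [-169.43, 169.43], [-51.17, 129.36], [1.28, 143.12], [-76.62, 256.62], [0, 156.53], [-152.29, 152.29]. Speed limits (degrees/s): [136.94, 136.94, 159.86, 180, 180, 180].

## Interface

Orientations are given as [roll, pitch, yaw] about the fixed x, y, z axes, in that order (R = Rz(yaw) Ry(pitch) Rx(roll)).
In Python, from bench import readout, eyes, r gives the robot as it stands. The module is installed in compiled form; this text tells all that it offers.
- The arm moves only by the tool move_arm, never from a script. Its argument "motion" is text: rows parted by semicolons, each of 6 numbers parted by spaces: the shift along the world's x, y, z in cm, then the turn, a rotation vector about the world's x, y, z in degrees. A call has 1 to 10 rows; each row is the pose to reach, as a shift and turn from the pose commanded when the call began; what a row does not reach only later rows make up. A row lasts 1/12 s, in which the tool goes at most 41.7 mm and 7.16 degrees, less where a joint would pass 70% of its speed; a pose out of reach is approached as far as the arm can. A call with a gripper value outside its range is refused whole. "fingers" is the finger opening in cm, from 0 to 8.54, set as the call begins (left out, the last holds). The fingers move at their own pace and stop on an object; "squeeze" is the grip in N (left out, the last holds). Time passes only in rows, so rows that repeat a pose let the fingers close. It gives the time, the measured TCP pose, the force and the opening at its end, in the units of the state.
- readout.sense(): the state, without advancing time (a new reading comes with each control period).
- eyes.snapshot(name): name is "scene" or "side" or "wrist"; returns a dict with "image" (420x560x3 uint8, blue, green, red), "fx", "fy", "cx", "cy" (pixels), "world_to_cam" (4x4, takes a point from world to camera coordinates). Camera axes: x right, y down, z forward; pixel columns grow to the right and rows downward; lengths in mm; the calibration is good to about 2 mm. The wrist camera is an equidistant fisheye: a pixel r from the principal point sees the ray r / f radians off the axis. A picture is of the moment at which its call begins. There is no depth.
- r.hand_in(): hands the job in, once; it reports no verdict.
The state is a dict: "time": time; "joint_pos": joint angles; "qd": joint speeds; "joint_efforts": joint torques, N m; "tool_pos": TCP position; "tcp_rot": TCP orientation; "ft_force": force on the tool from outside, world axes, zero at the start; "wrist_torque": the same for the moment, N m; "finger_gap": finger opening in mm.
Only numpy, scipy, OpenCV 4.12 (cv2) and the standard library are available. Lean on these libraries where they do the work, as an engineer would, in place of code of your own. Each camera call takes 0.05 s, during which the arm holds its last target. There are 200 camera calls.

## Task

Pull the hook tool out of its sleeve by the bit of shaft that sticks out, lay it down free on the bench, and take it again by its handle. Put the hook through the tray's pull eye and drag the tray out until all of it is clear of the wire rack, with its three prints still inside; move the tray only with the hook, not with the hand. Then unhook the tool and lay it flat on the bench; leave the glue stick, the jar and the screwdriver where they are.

Things in the scene. Friction and masses are not known exactly. Their poses are not given: they have to be found in the camera images.
- rack: Low rack of steel wire bars fixed on the bench, 250 deep (x) by 240 wide (y), 70 mm high, clear height below 55; bars 24 apart, too close for a hand. A 10 mm leg (20 at the foot) at each corner, open between the legs. Origin on the bench under its centre; x points from its open front (x = -125 mm) to its back, so the tray comes out along -x. z up.
- tray: Open grey plastic tray 100 x 100 x 30 mm high, walls and floor 4, loose on the bench wholly under the rack; 0.25 to 0.5 kg with its prints. Origin on its underside, at the centre; its pull eye is on its -x side, which looks out of the rack's front. z up.
- tray_center (a point): Centre of the tray, 15 mm above its underside.
- eye (a point): Centre of the tray's pull eye: a rigid upright steel ring, hole 32 mm, outer diameter 42, wire 5, fixed on the tray 79 in front of its centre (tray -x), 32 above the bench. The ring stands in the tray's x-z plane, so a hook passes through it along the tray's y, from either side. Axes as the tray's.
- sleeve: Box-like holder fixed on the bench, 140 long (x), 50 wide, 38 mm high, grey walls, clear cover; inside 40 wide, 34 high. Open only at its mouth, x = -70 mm; origin on the bench under its centre. The hook tool lies in it on the bench, handle inside, about 75 mm of shaft with the hook sticking out towards -x.
- handle (a point): Centre of the hook tool's black handle, a flat bar 100 (x) x 24 (y) x 22 mm (z), 11 above the bench when it lies. x points to the hook. A steel shaft, 8 diameter, axis 2 above this point, runs to a bend at x = 150, turns to +y for 36 (the prong, level with the shaft) and ends in a tip turned back 10 towards the handle. 0.12 kg, balances about 25 mm in front of this point. Starts in the sleeve.
- prong (a point): Middle of the hook's prong: 150 mm forward (x), 18 to the +y side and 2 above the handle's centre; axes as the tool's. The prong is 8 thick, 18 overall in x with its turned-back tip.
- print_tower: Loose blue print in the tray: small tower, 26 mm diameter, 30 high. Origin at the centre of its foot.
- print_gear: Loose blue print in the tray: gear 36 mm across, 10 thick. Origin at the centre of its underside.
- print_bracket: Loose blue print in the tray: L bracket 34 x 16 mm, 24 high. Origin at the centre of its underside.
- glue_stick: Bystander: closed glue stick standing upright, 32 mm diameter, 90 high, near the sleeve. Origin under its centre.
- glue_jar: Bystander: jar 56 mm diameter, 75 high. Origin under its centre.
- screwdriver: Bystander: screwdriver lying on the bench. Its x points from handle to tip.

How it is judged (in metres and radians):
On the way, in this order (a step that is already met when the one before it is completed fails the run):
1. the hook tool lies at rest on the bench, released, its whole handle out of the sleeve (x of handle in the frame of sleeve below -0.122 m and height (world z) of handle below 0.018 m and contact force between the fingers and hook_tool below 0.1 N and linear speed of hook_tool below 0.02 m/s), for 0.1 s.
2. the tool is held by its handle and the hook is through the tray's eye, the tray still under the rack (distance between prong and eye below 0.019 m and distance between the grasp point and handle below 0.06 m and contact force between the fingers and hook_tool above 1 N and x of tray_center in the frame of rack above -0.02 m), for 0.1 s.
3. the tray is dragged clear of the rack with the hook still in its eye (x of tray_center in the frame of rack below -0.178 m and distance between prong and eye below 0.019 m and height (world z) of tray below 0.008 m), for 0.1 s.
At the end, for the whole second after the job is handed in: The tray stands flat and still on the bench wholly in front of the rack (its centre more than 178 mm from the rack's centre on the open side), the three prints inside it; the hook tool lies flat and still on the bench, out of the eye (prong middle more than 27 mm from the eye's centre) (x of tray_center in the frame of rack below -0.178 m and height (world z) of tray below 0.004 m and angle between tray's own z axis and vertical below 0.1 rad and linear speed of each of tray, hook_tool below 0.02 m/s and x of print_tower in the frame of tray between -0.05 and 0.05 m and y of print_tower in the frame of tray between -0.05 and 0.05 m and z of print_tower in the frame of tray between -0.005 and 0.04 m and x of print_gear in the frame of tray between -0.05 and 0.05 m and y of print_gear in the frame of tray between -0.05 and 0.05 m and z of print_gear in the frame of tray between -0.005 and 0.04 m and x of print_bracket in the frame of tray between -0.05 and 0.05 m and y of print_bracket in the frame of tray between -0.05 and 0.05 m and z of print_bracket in the frame of tray between -0.005 and 0.04 m and height (world z) of handle below 0.018 m and height (world z) of prong below 0.022 m and distance between prong and eye above 0.027 m); the robot touches nothing.
It fails at once if the fingers or the arm touch the tray (it is to be moved with the hook only) (contact force between any of the fingers, the arm and tray above 1.5 N).
It fails at once if the glue stick, the jar or the screwdriver is moved more than 20 mm (distance of any of glue_stick, glue_jar, screwdriver from where it was at the start of the episode above 0.02 m).
It also fails if it takes over 51 s, if anything falls off the work surface, if the arm or the gripper's body presses on something with over 40 N, if the wrist force passes 120 N, or if a joint passes its speed limit or range.

## Working session

There is one attempt and no reset: what is moved stays moved. The work goes in short steps, Python scripts to look and compute and a tool call to move; the robot and the scene stay as the last step left them, time stands still between calls to the robot, and variables do not carry over. Pictures are saved under pics/ and viewed, about 8 in all and at most 12, crops included, and the job is handed in when it is done.

Besides the shell and the picture viewer there is one more tool, called after ">>>" by a JSON object that holds its "op" and its "data", one argument or row to a line. move_arm: Moves the arm, as the interface text tells. Its arguments: {"type":"object","properties":{"motion":{"type":"string"},"fingers":{"type":"number"},"squeeze":{"type":"number"}},"required":["motion"]}

```bash
mkdir -p pics; cat > h.py <<'E'
import numpy as np, cv2
from bench import readout, eyes, r
def snap(n,f=None):
    s=eyes.snapshot(n)
    if f: cv2.imwrite('pics/'+f,s['image'])
    return s
def ray(s,u,v,fish=False):
    W=np.array(s['world_to_cam']);R=W[:3,:3];t=W[:3,3]
    x=(u-s['cx'])/s['fx'];y=(v-s['cy'])/s['fy']
    if fish:
        th=np.hypot(x,y);k=np.sin(th)/th if th>0 else 1
        d=np.array([x*k,y*k,np.cos(th)])
    else: d=np.array([x,y,1.])
    return -R.T@t, R.T@d
def onz(s,u,v,z,fish=False):
    o,d=ray(s,u,v,fish);return np.round(o+d*(z-o[2])/d[2],1)
def proj(s,p):
    W=np.array(s['world_to_cam']);c=W[:3,:3]@np.array(p)+W[:3,3]
    return c[0]/c[2]*s['fx']+s['cx'],c[1]/c[2]*s['fy']+s['cy']
E
python3 - <<'E'
from h import *
a=snap('scene','a.png');b=snap('side','b.png');c=snap('wrist','c.png')
for s in (a,b,c): print(s['fx'],s['cx'],s['cy'],np.round(s['world_to_cam'],3).tolist())
print(readout.sense())
import pickle;pickle.dump((a,b,c),open('s0.pkl','wb'))
E
```

```text
416.0577912155571 281.59827147639356 211.4380721014187 [[0.018, 1.0, -0.005, -6.682], [0.646, -0.016, -0.763, -298.593], [-0.763, 0.01, -0.646, 1312.152], [0.0, 0.0, 0.0, 1.0]]
390.73408874823156 272.8162649047181 205.4988174053107 [[0.763, -0.646, -0.016, -423.474], [-0.469, -0.537, -0.701, 269.767], [0.445, 0.543, -0.713, 710.384], [0.0, 0.0, 0.0, 1.0]]
325.19226210127806 277.8219123560927 212.60288025650578 [[0.346, 0.938, -0.002, -598.888], [0.902, -0.333, 0.274, -35.342], [0.257, -0.097, -0.962, 378.968], [0.0, 0.0, 0.0, 1.0]]
{'time': 0.15, 'joint_pos': array([ 6.48349461e+01,  7.50752088e+00,  8.53167001e+01, -1.85880359e-03,
        8.72620254e+01, -4.89538908e+00]), 'qd': array([-7.18636622e-03, -8.32648743e-03, -2.19219523e-01, -4.84923790e-02,
        3.03217437e-02, -2.12783782e-04]), 'joint_efforts': array([ 8.75621954e-04, -5.70060611e+01, -5.01158524e+01, -1.88032991e-04,
        9.71774280e-03,  1.52175284e-05]), 'tool_pos': array([207.68781404, 562.43710403, 230.44408132]), 'tcp_rot': array([-9.00860902e+01,  5.51020514e-03, -2.02695788e+01]), 'ft_force': array([0.03071493, 0.14898266, 0.06180969]), 'wrist_torque': array([-0.00874537,  0.0146338 ,  0.02821505]), 'finger_gap': 85.1938441725676}
```

View pics/a.png

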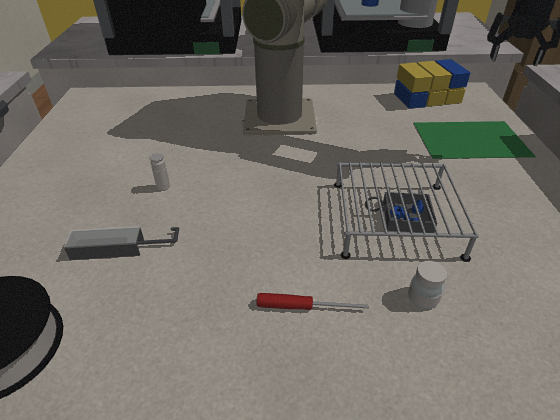

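View pics/b.png

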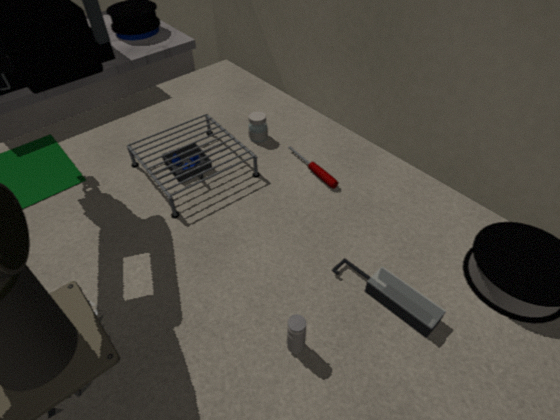

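```bash
python3 - <<'E'
import pickle
from h import *
a,b,c=pickle.load(open('s0.pkl','rb'))
def crop(s,x,y): 
    return cv2.resize(s['image'][y:y+100,x:x+133],(400,300),interpolation=cv2.INTER_CUBIC)
m=np.vstack([np.hstack([crop(a,55,190),crop(a,340,160)]),np.hstack([crop(b,320,240),crop(b,125,110)])])
cv2.imwrite('pics/m.png',m)
E
```

```text
(no output)
```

View pics/m.png

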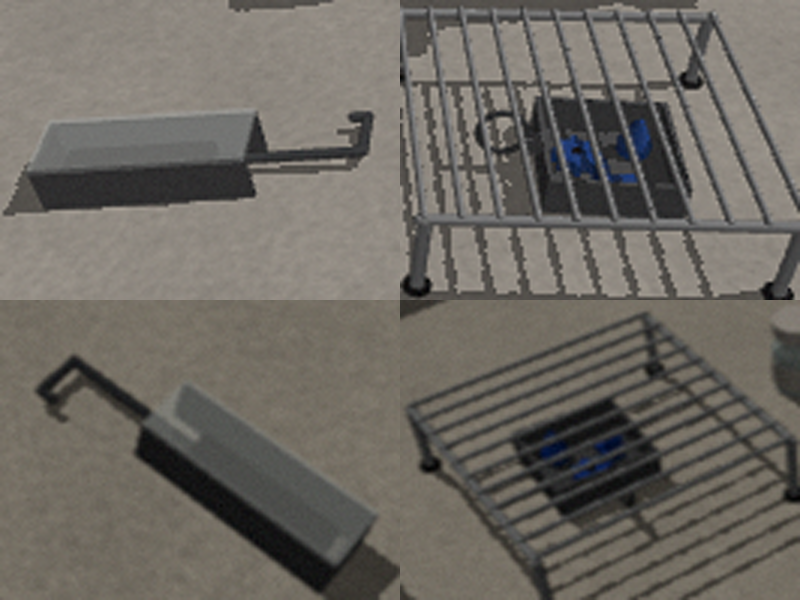

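```bash
python3 - <<'E'
import pickle
from h import *
a,b,c=pickle.load(open('s0.pkl','rb'))
A=lambda mx,my,x,y:(x+mx*.3325,y+my/3)
def p(n,s,u,v,z): print(n,onz(s,u,v,z))
for n,mx,my,z in [('shaft mouth',250,157,13),('bend',365,152,13),('prong end',366,116,13),('slv top near-left',32,172,38),('slv top near right',250,160,38),('slv top far right',257,110,38),('slv top far left',50,122,38),('slv bot near right',252,196,0),('slv bot near left',42,208,0)]:
    p(n,a,*A(mx,my,55,190),z)
print('side')
for n,mx,my,z in [('shaft mouth',148,112,13),('bend',75,60,13),('prong end',42,90,13)]:
    p(n,b,*A(mx,my,320,240),z)
print('rack scene')
for n,mx,my,z in [('top FL(near x, front)',425,218,67),('near x,back',800,228,67),('far,back',712,15,67),('far,front',402,12,67),('foot far back',690,80,3),('foot near front',417,286,3),('foot near back',777,290,3),('eye',500,130,32),('tray top near front',545,215,0),('tray bot near back',690,217,0),('tray top far front',535,97,30),('tray far back',667,103,30)]:
    p(n,a,*A(mx-400,my,340,160),z)
print('rack side')
for n,mx,my,z in [('top front near-robot',540,560,67),('far x,front',795,440,67),('back far',648,315,67),('back near',410,408,67),('tray top back-near',515,440,30),('tray top front-near',560,487,30),('tray top far front',660,450,30),('tray top back far',615,402,30),('eye bot',632,495,12)]:
    p(n,b,*A(mx-400,my-300,125,110),z)
print('others'); p('glue stick',a,162,187,0);p('jar',a,425,300,0);p('sd handle',a,258,303,8);p('sd tip',a,367,306,8);p('glue side',b,296,350,0)
E
```

```text
shaft mouth [ 569.9 -302.    13. ]
bend [ 566.8 -223.1   13. ]
prong end [ 529.7 -228.9   13. ]
slv top near-left [ 606.5 -429.8   38. ]
slv top near right [ 598.5 -289.3   38. ]
slv top far right [ 549.1 -296.5   38. ]
slv top far left [ 558.1 -435.7   38. ]
slv bot near right [ 594.8 -297.5    0. ]
slv bot near left [ 602.9 -437.3    0. ]
side
shaft mouth [ 570.8 -286.8   13. ]
bend [ 566.  -224.6   13. ]
prong end [ 529.7 -227.2   13. ]
rack scene
top FL(near x, front) [608.2 125.5  67. ]
near x,back [623.1 362.7  67. ]
far,back [381. 383.  67.]
far,front [370.6 140.7  67. ]
foot far back [380.7 380.9   3. ]
foot near front [607.4 126.5   3. ]
foot near back [616.7 368.2   3. ]
eye [477.  203.2  32. ]
tray top near front [536.  229.2   0. ]
tray bot near back [540.6 333.1   0. ]
tray top far front [435.  238.3  30. ]
tray far back [445.  337.4  30. ]
rack side
top front near-robot [364.9 134.1  67. ]
far x,front [603.  120.2  67. ]
back far [617.2 366.   67. ]
back near [376.1 380.5  67. ]
tray top back-near [440.9 325.5  30. ]
tray top front-near [437.9 241.4  30. ]
tray top far front [531.5 226.5  30. ]
tray top back far [540.  314.2  30. ]
eye bot [488.4 210.5  12. ]
others
glue stick [ 361.2 -296.9    0. ]
jar [720.6 257.5   0. ]
sd handle [726.8 -48.8   8. ]
sd tip [737.6 146.7   8. ]
glue side [ 357.9 -297.8    0. ]
```

The scene shows the sleeve at left with its mouth towards world +y (shaft at 138,242, bend at 175,240). The rack's open front is at image left (feet at 340,185 and 346,255), and the eye is near (373,203). The side view agrees on the bend to within 2 mm.

>>> {"op": "move_arm", "data": {
  "motion": "36 -82 -8 0 0 -67.4;36 -82 -8 0 0 -67.4;36 -82 -8 0 0 -67.4;36 -82 -8 0 0 -67.4;36 -82 -8 0 0 -67.4;36 -82 -8 0 0 -67.4;36 -82 -8 0 0 -67.4;36 -82 -8 0 0 -67.4;36 -82 -8 0 0 -67.4;36 -82 -8 0 0 -67.4",
  "fingers": 5,
  "squeeze": 60
}}

```text
time: 0.98
tool_pos: [374.9, 181.0, 194.0]
tcp_rot: [-90.0, 0.0, -88.1]
ft_force: [0.6, 0.7, -0.5]
finger_gap: 50.2
```

>>> {"op": "move_arm", "data": {
  "motion": "19 -43.5 -4 0 0 0;19 -43.5 -4 0 0 0;19 -43.5 -4 0 0 0;19 -43.5 -4 0 0 0;19 -43.5 -4 0 0 0;19 -43.5 -4 0 0 0;19 -43.5 -4 0 0 0;19 -43.5 -4 0 0 0;19 -43.5 -4 0 0 0;19 -43.5 -4 0 0 0"
}}

```text
time: 1.82
tool_pos: [541.1, -199.8, 158.6]
tcp_rot: [-90.0, 0.0, -87.7]
ft_force: [0.4, 0.7, 0.9]
finger_gap: 50.2
```

>>> {"op": "move_arm", "data": {
  "motion": "0 0 0 0 0 0;0 0 0 0 0 0;0 0 0 0 0 0"
}}

```text
time: 2.07
tool_pos: [540.4, -197.4, 158.5]
tcp_rot: [-90.1, 0.1, -87.7]
ft_force: [0.1, 0.7, 0.2]
finger_gap: 49.9
```

```bash
python3 - <<'E'
from h import *
c=snap('wrist','c2.png');import pickle;pickle.dump(c,open('c2.pkl','wb'))
E
```

```text
(no output)
```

View pics/c2.png

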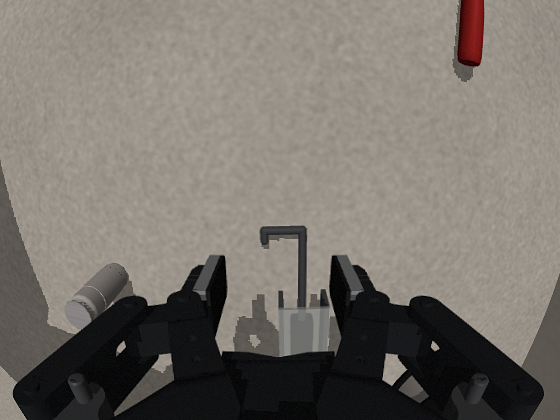

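```bash
python3 - <<'E'
from h import *
import pickle;c=pickle.load(open('c2.pkl','rb'))
for u,v,z in [(303,231,13),(302.5,260,13),(302.5,292,13),(265,231,13),(278,306,38),(329,306,38)]: print(onz(c,u,v,z,True))
E
```

```text
[ 564.6 -226.9   13. ]
[ 566.1 -256.7   13. ]
[ 568.6 -292.6   13. ]
[ 529.  -228.4   13. ]
[ 543.9 -294.5   38. ]
[ 592.5 -293.3   38. ]
```

>>> {"op": "move_arm", "data": {
  "motion": "2.6 -6 0 0 0 1;2.6 -6 -3.5 0 0 1;2.6 -6 -7.5 0 0 1;2.6 -6 -11.5 0 0 1;2.6 -6 -14 0 0 1;2.6 -6 -15.3 0 0 1;2.6 -6 -15.3 0 0 1;2.6 -6 -15.3 0 0 1"
}}

```text
time: 2.78
tool_pos: [567.4, -256.9, 7.4]
tcp_rot: [-90.0, -0.0, -86.6]
ft_force: [1.0, -0.4, -0.3]
finger_gap: 49.8
```

>>> {"op": "move_arm", "data": {
  "motion": "0 0 0 0 0 0;0 0 0 0 0 0;0 0 0 0 0 0;0 0 0 0 0 0;0 0 0 0 0 0;0 0 0 0 0 0",
  "fingers": 0
}}

```text
time: 3.28
tool_pos: [567.6, -258.0, 7.2]
tcp_rot: [-89.9, -0.1, -86.7]
ft_force: [-0.7, 0.2, 2.9]
finger_gap: 5.1
```

>>> {"op": "move_arm", "data": {
  "motion": "0 0 0 0 0 0;0 0 0 0 0 0"
}}

```text
time: 3.45
tool_pos: [567.3, -258.0, 6.8]
tcp_rot: [-90.0, -0.0, -86.7]
ft_force: [0.6, 1.0, 4.3]
finger_gap: 4.6
```

```bash
python3 - <<'E'
from h import *
s=readout.sense();print(s['finger_gap'],s['ft_force'])
c=snap('wrist');cv2.imwrite('pics/c3.png',cv2.resize(c['image'][190:360,180:420],None,fx=2.5,fy=2.5))
E
```

```text
4.601507519193532 [0.58089036 0.96421633 4.34747763]
```

View pics/c3.png

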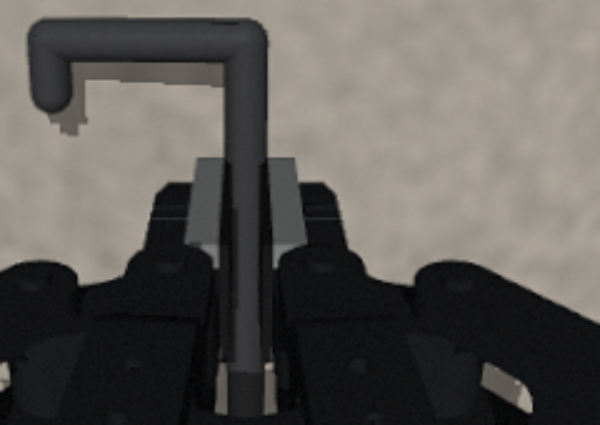

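>>> {"op": "move_arm", "data": {
  "motion": "0 0 0 0 0 0;0 0 0 0 0 0;0 0 -0.5 0 0 0;0 0 -0.5 0 0 0",
  "fingers": 2
}}

```text
time: 3.83
tool_pos: [566.6, -257.5, 0.4]
tcp_rot: [-90.0, 0.0, -86.7]
ft_force: [-0.6, -0.6, 0.1]
finger_gap: 20.1
```

>>> {"op": "move_arm", "data": {
  "motion": "0 0 0 0 0 0;0 0 0 0 0 0;0 0 0 0 0 0;0 0 0 0 0 0",
  "fingers": 0,
  "squeeze": 40
}}

```text
time: 4.17
tool_pos: [566.5, -257.4, 0.8]
tcp_rot: [-90.0, 0.0, -86.7]
ft_force: [-0.5, 0.7, -1.4]
finger_gap: 6.4
```

>>> {"op": "move_arm", "data": {
  "motion": "0 0.5 0.1 0 0 0;-0.1 2 0.1 0 0 0;-0.2 4 0.1 0 0 0;-0.3 6.5 0.1 0 0 0;-0.4 9 0.1 0 0 0;-0.6 11.5 0.1 0 0 0;-0.7 14 0.1 0 0 0;-0.8 16.5 0.1 0 0 0;-0.9 18.5 0.1 0 0 0;-1 19.5 0.1 0 0 0"
}}

```text
time: 5.0
tool_pos: [556.1, -59.1, 2.1]
tcp_rot: [-90.0, 0.1, -86.6]
ft_force: [0.0, -0.6, -1.3]
finger_gap: 6.2
```

>>> {"op": "move_arm", "data": {
  "motion": "0 0 0 0 0 0;0 0 0 0 0 0;0 0 0 0 0 0"
}}

```text
time: 5.25
tool_pos: [557.0, -63.3, 2.4]
tcp_rot: [-90.0, -0.0, -86.7]
ft_force: [-0.2, 0.4, -0.2]
finger_gap: 6.3
```

>>> {"op": "move_arm", "data": {
  "motion": "0 0 0 0 0 0;0 0 0 0 0 0;0 0 0 0 0 0;0 0 0 0 0 0",
  "fingers": 5
}}

```text
time: 5.58
tool_pos: [557.0, -63.3, 2.3]
tcp_rot: [-90.0, -0.0, -86.7]
ft_force: [0.2, -0.0, -0.4]
finger_gap: 50.2
```

>>> {"op": "move_arm", "data": {
  "motion": "0 0 3 0 0 0;0 0 7 0 0 0;0 0 11 0 0 0;0 -8 13 0 0 0;0 -8 13 0 0 0;0 -8 13 0 0 0;0 -8 13 0 0 0"
}}

```text
time: 6.17
tool_pos: [557.4, -145.0, 133.4]
tcp_rot: [-89.9, -0.1, -86.9]
ft_force: [-0.7, 0.1, -1.2]
finger_gap: 50.1
```

```bash
python3 - <<'E'
from h import *
import pickle
c=snap('wrist');a=snap('scene');b=snap('side');pickle.dump((a,b,c),open('s1.pkl','wb'))
m=np.zeros((600,800,3),np.uint8)
m[:420,:560]=c['image']
m[420:,:400]=cv2.resize(a['image'][195:285,60:260],(400,180))
m[420:,400:]=cv2.resize(b['image'][150:330,230:430],(400,180)) if 0 else cv2.resize(b['image'][190:280,240:440],(400,180))
cv2.imwrite('pics/d.png',m)
E
```

```text
(no output)
```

View pics/d.png

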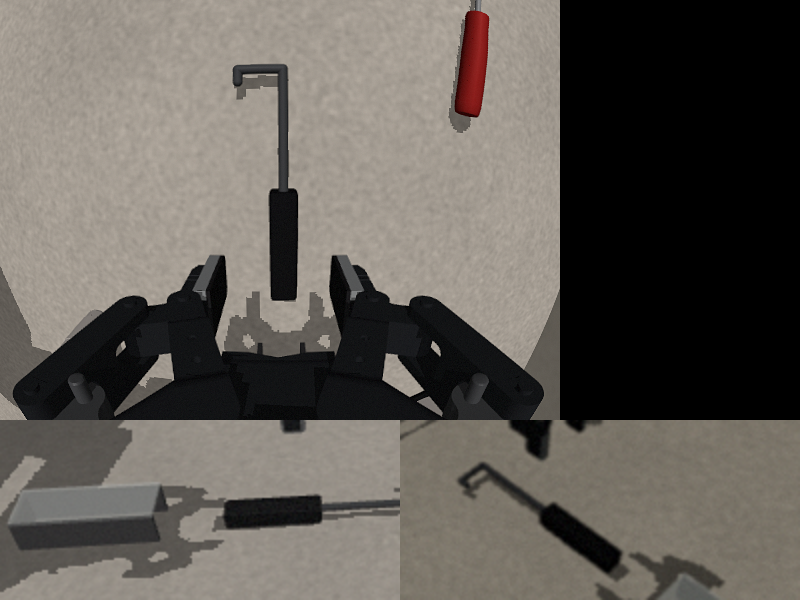

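The tool lies free, clear of the sleeve. In the wrist view the handle runs from (284,190) to (284,300) and the bend is at (283,69).

```bash
python3 - <<'E'
from h import *
import pickle
a,b,c=pickle.load(open('s1.pkl','rb'))
for u,v,z in [(283.5,190,20),(283.5,300,18),(283.5,69,13),(237,70,13)]: print(onz(c,u,v,z,True))
# eye: two-view refine, dark ring in scene
i=a['image'][175:240,340:450];cv2.imwrite('pics/e.png',np.hstack([cv2.resize(i,(440,260),interpolation=cv2.INTER_CUBIC)]))
i=b['image'][140:200,150:230];j=cv2.resize(i,(346,260),interpolation=cv2.INTER_CUBIC)
cv2.imwrite('pics/e.png',np.hstack([cv2.imread('pics/e.png'),j]))
E
```

```text
[ 560.9 -129.5   20. ]
[ 567.2 -232.3   18. ]
[555.6 -32.1  13. ]
[518.6 -34.4  13. ]
```

>>> {"op": "move_arm", "data": {
  "motion": "0.7 -4.5 0 0 0 0;0.7 -4.5 -4 0 0 0;0.7 -4.5 -8 0 0 0;0.7 -4.5 -11.5 0 0 0;0.7 -4.5 -13 0 0 0;0.7 -4.5 -13 0 0 0;0.7 -4.5 -13 0 0 0"
}}

```text
time: 6.9
tool_pos: [563.1, -185.8, 0.7]
tcp_rot: [-90.1, 0.1, -86.6]
ft_force: [1.0, 0.2, -0.6]
finger_gap: 49.5
```

>>> {"op": "move_arm", "data": {
  "motion": "0 0 0 0 0 0;0 0 0 0 0 0;0 0 0 0 0 0;0 0 0 0 0 0;0 0 0 0 0 0",
  "fingers": 0,
  "squeeze": 70
}}

```text
time: 7.32
tool_pos: [563.8, -187.3, 2.2]
tcp_rot: [-90.0, 0.0, -86.7]
ft_force: [-0.1, -0.7, -0.5]
finger_gap: 22.5
```

View pics/e.png

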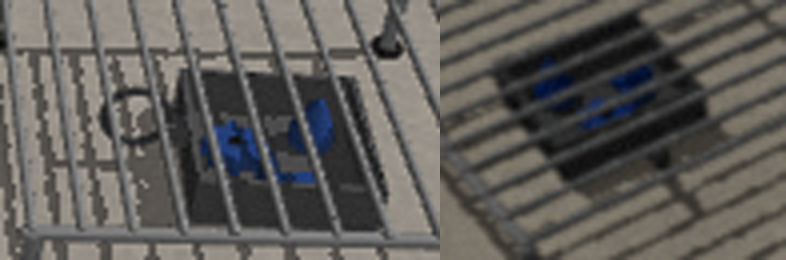

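```bash
python3 - <<'E'
from h import *
import pickle
a,b,c=pickle.load(open('s1.pkl','rb'))
S=lambda x,y:(340+x/4,175+y/4)
for n,x,y,z in [('eye',140,117,32),('ringtop',140,89,53),('ringbot',140,145,11),('tbot near front',192,226,0),('tbot near back',380,232,0),('ttop far front',181,70,30),('ttop far back',355,78,30)]: print(n,onz(a,*S(x,y),z))
B=lambda x,y:(150+(x-440)/4.325,140+y/4.333)
for n,x,y,z in [('tt robotback',497,68,30),('tt back far',637,15,30),('tt far front',708,85,30),('tb far front',705,115,0),('tt rob front',570,150,30),('tb rob front',575,190,0)]: print(n,onz(b,*B(x,y),z))
e=onz(a,*S(140,117),32)
for d in [(0,0,0),(0,0,21),(0,0,-21),(0,-21,0),(0,21,0)]:
    u,v=proj(b,e+d);print(round((u-150)*4.325+440),round((v-140)*4.333))
# dark mask of tray interior/rim blob in side: min area rect
E
```

```text
eye [480.3 206.5  32. ]
ringtop [481.7 203.3  53. ]
ringbot [479.7 209.5  11. ]
tbot near front [535.5 228.9   0. ]
tbot near back [542.6 329.4   0. ]
ttop far front [435.7 239.   30. ]
ttop far back [445.6 337.1  30. ]
tt robotback [442.9 329.4  30. ]
tt back far [539.3 318.1  30. ]
tt far front [533.5 227.   30. ]
tb far front [533.2 236.7   0. ]
tt rob front [436.8 230.3  30. ]
tb rob front [433.7 229.9   0. ]
653 136
648 108
658 162
672 153
634 119
```

>>> {"op": "move_arm", "data": {
  "motion": "0 0 1.9 0 0 0;-1 3.5 1.9 0 0 -3;-2.5 7 1.9 0 0 -6;-3.7 10.5 1.9 0 0 -7.3;-3.7 13.4 1.9 0 0 -7.3;-3.7 13.4 1.9 0 0 -7.3;-3.7 13.4 1.9 0 0 -7.3;-3.7 13.4 1.9 0 0 -7.3"
}}

```text
time: 7.98
tool_pos: [527.1, -53.9, 21.4]
tcp_rot: [-90.0, -0.0, -93.9]
ft_force: [-1.3, -0.8, -0.5]
finger_gap: 22.6
```

```bash
python3 - <<'E'
from h import *
import pickle
print({k:np.round(v,1) for k,v in readout.sense().items() if k in('tool_pos','tcp_rot','ft_force','finger_gap')})
c=snap('wrist');a=snap('scene');b=snap('side');pickle.dump((a,b,c),open('s2.pkl','wb'))
m=np.zeros((600,800,3),np.uint8)
m[:300,:400]=cv2.resize(c['image'],(400,300))
m[:300,400:]=cv2.resize(b['image'][110:230,120:280],(400,300),interpolation=cv2.INTER_CUBIC)
m[300:]=cv2.resize(a['image'][165:255,240:480],(800,300),interpolation=cv2.INTER_CUBIC)
cv2.imwrite('pics/f.png',m)
E
```

```text
{'tool_pos': array([527.1, -53.9,  21.4]), 'tcp_rot': array([-90. ,  -0. , -93.9]), 'ft_force': array([-1.3, -0.8, -0.5]), 'finger_gap': np.float64(22.6)}
```

View pics/f.png

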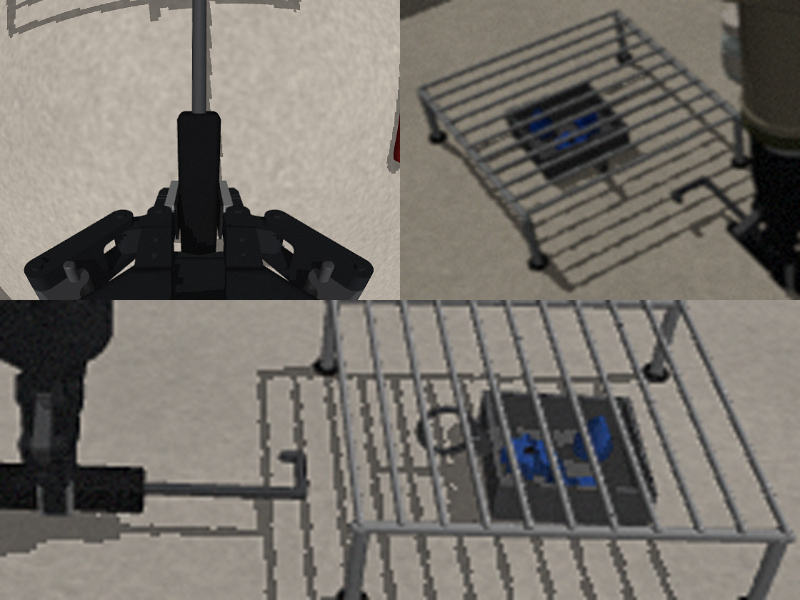

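```bash
python3 - <<'E'
from h import *
import pickle
a,b,c=pickle.load(open('s2.pkl','rb'))
A=lambda x,y:(240+x*.3,165+(y-300)*.3)
B=lambda x,y:(120+(x-400)*.4,110+y*.4)
for n,x,y,z in [('bend',302,490,32.5),('prong end',302,455,32.5),('ring',445,430,32),('ring leftmost',417,430,32)]: print(n,onz(a,*A(x,y),z))
for n,x,y,z in [('bend',710,182,32.5),('prong end',676,194,32.5),('ring bot',607,170,11)]: print(n,onz(b,*B(x,y),z))
E
```

```text
bend [537.8 101.2  32.5]
prong end [503.5 104.9  32.5]
ring [479.4 203.3  32. ]
ring leftmost [478.9 184.6  32. ]
bend [540.5  93.9  32.5]
prong end [504.4 102.1  32.5]
ring bot [483.7 200.3  11. ]
```

>>> {"op": "move_arm", "data": {
  "motion": "0.2 3 0 0 0 0;0.4 6.5 0 0 0 0;0.6 9.5 0 0 0 0;0.65 10.5 0 0 0 0;0.65 10.5 0 0 0 0;0.65 10.5 0 0 0 0"
}}

```text
time: 8.63
tool_pos: [533.5, 50.8, 21.1]
tcp_rot: [-90.0, -0.0, -93.9]
ft_force: [-1.0, -0.5, -2.4]
finger_gap: 22.2
```

>>> {"op": "move_arm", "data": {
  "motion": "-0.8 0.1 0 0 0 0;-1.6 0.1 0 0 0 0;-2.4 0.2 0 0 0 0;-3.2 0.2 0 0 0 0;-4 0.3 0 0 0 0;-4.5 0.3 0 0 0 0;-4.5 0.3 0 0 0 0;-4.5 0.3 0 0 0 0"
}}

```text
time: 9.3
tool_pos: [488.3, 54.3, 21.4]
tcp_rot: [-90.0, 0.0, -94.0]
ft_force: [0.6, 1.1, -1.1]
finger_gap: 22.6
```

```bash
python3 - <<'E'
from h import *
import pickle
c=snap('wrist');a=snap('scene');b=snap('side');pickle.dump((a,b,c),open('s3.pkl','wb'))
m=np.zeros((600,800,3),np.uint8)
m[:300,400:]=cv2.resize(b['image'][110:230,120:280],(400,300),interpolation=cv2.INTER_CUBIC)
m[300:]=cv2.resize(a['image'][165:255,240:480],(800,300),interpolation=cv2.INTER_CUBIC)
m[:300,:400]=cv2.resize(a['image'][175:235,345:425],(400,300),interpolation=cv2.INTER_CUBIC)
cv2.imwrite('pics/g.png',m)
E
```

```text
(no output)
```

View pics/g.png

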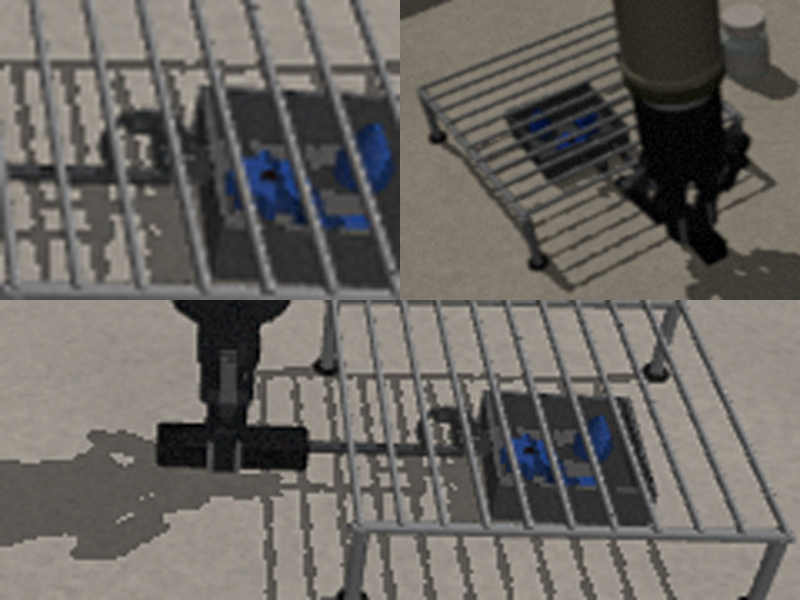

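>>> {"op": "move_arm", "data": {
  "motion": "0 -0.3 0 0 0 0;-0.1 -0.8 0 0 0 0;-0.1 -1.2 0 0 0 0;-0.1 -1.7 0 0 0 0;-0.2 -2.4 0 0 0 0;-0.2 -3.2 0 0 0 0;-0.3 -4.2 0 0 0 0;-0.4 -5.2 0 0 0 0;-0.4 -6.2 0 0 0 0;-0.5 -7.2 0 0 0 0"
}}

```text
time: 10.28
tool_pos: [483.4, -18.9, 21.3]
tcp_rot: [-90.0, 0.0, -94.0]
ft_force: [-0.3, 2.2, -2.0]
finger_gap: 22.3
```

```bash
python3 - <<'E'
from h import *
a=snap('scene')
cv2.imwrite('pics/i.png',cv2.resize(a['image'][165:255,240:480],(800,300),interpolation=cv2.INTER_CUBIC))
E
```

```text
(no output)
```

View pics/i.png

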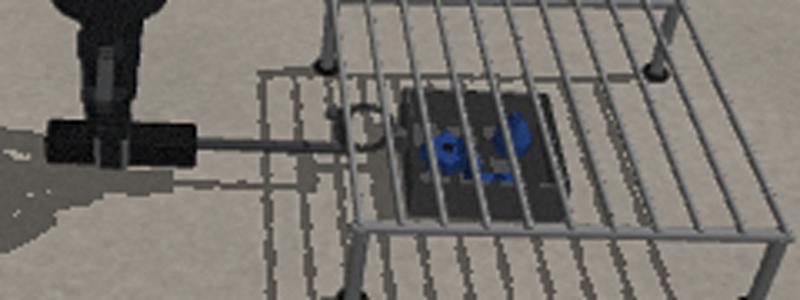

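The tray follows the hook: its front edge went from column 485 to 403, with the prints inside. I'll keep dragging.

>>> {"op": "move_arm", "data": {
  "motion": "0 -0.3 0 0 0 0;0 -0.8 0 0 0 0;-0.1 -1.6 0 0 0 0;-0.2 -2.6 0 0 0 0;-0.2 -3.6 0 0 0 0;-0.3 -4.6 0 0 0 0;-0.4 -5.6 0 0 0 0;-0.5 -6.7 0 0 0 0;-0.5 -7.8 0 0 0 0;-0.6 -8.9 0 0 0 0"
}}

```text
time: 11.17
tool_pos: [477.4, -107.9, 21.3]
tcp_rot: [-90.0, -0.0, -94.0]
ft_force: [0.7, 1.9, -0.6]
finger_gap: 22.3
```

>>> {"op": "move_arm", "data": {
  "motion": "-0.1 -1.1 0 0 0 0;-0.2 -2.2 0 0 0 0;-0.2 -3.3 0 0 0 0;-0.3 -4.4 0 0 0 0;-0.4 -5.5 0 0 0 0;-0.5 -6.5 0 0 0 0;-0.5 -7.4 0 0 0 0;-0.6 -8.2 0 0 0 0;-0.6 -8.7 0 0 0 0;-0.6 -8.9 0 0 0 0"
}}

```text
time: 12.0
tool_pos: [471.3, -196.5, 21.2]
tcp_rot: [-90.0, -0.0, -94.0]
ft_force: [-0.5, 1.9, -0.3]
finger_gap: 22.3
```

>>> {"op": "move_arm", "data": {
  "motion": "0 0 0 0 0 0;0 0 0 0 0 0;0 0 0 0 0 0"
}}

```text
time: 12.25
tool_pos: [471.5, -195.5, 21.3]
tcp_rot: [-90.0, -0.0, -94.0]
ft_force: [-0.7, 0.4, -1.1]
finger_gap: 22.6
```

```bash
python3 - <<'E'
from h import *
import pickle
a=snap('scene');b=snap('side');c=snap('wrist');pickle.dump((a,b,c),open('s4.pkl','wb'))
m=np.zeros((600,800,3),np.uint8)
m[:300]=cv2.resize(a['image'][165:255,180:420],(800,300),interpolation=cv2.INTER_CUBIC)
m[300:,:400]=cv2.resize(b['image'][120:270,130:330],(400,300),interpolation=cv2.INTER_CUBIC)
m[300:,400:]=cv2.resize(c['image'],(400,300))
cv2.imwrite('pics/j.png',m)
E
```

```text
(no output)
```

View pics/j.png

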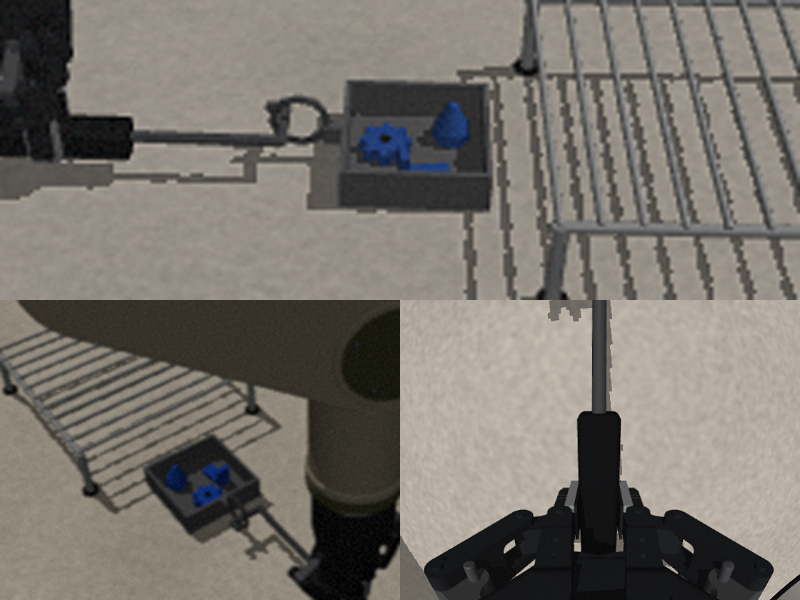

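The tray is clear of the rack with all three prints inside and the prong still in the ring (scene crop at 283,125). Next I'll centre the hook in the eye and slide it out sideways.

>>> {"op": "move_arm", "data": {
  "motion": "0 0.8 0 0 0 0;0.1 1.6 0 0 0 0;0.1 1.6 0 0 0 0;0.9 1.6 0 0 0 0;1.7 1.5 0 0 0 0;2.5 1.5 0 0 0 0;3.3 1.4 0 0 0 0;4.1 1.3 0 0 0 0;5.1 1.3 0 0 0 0;6.1 1.2 0 0 0 0"
}}

```text
time: 13.23
tool_pos: [533.4, -183.8, 21.1]
tcp_rot: [-90.0, 0.0, -94.0]
ft_force: [-0.1, -0.3, -0.4]
finger_gap: 22.5
```

>>> {"op": "move_arm", "data": {
  "motion": "0.5 0 0 0 0 0;0.5 0 -0.6 0 0 0;0.5 0 -1.2 0 0 0;0.5 0 -1.6 0 0 0;0.5 0 -1.8 0 0 0;0.5 0 -1.9 0 0 0;0.5 0 -1.9 0 0 0;0.5 0 -1.9 0 0 0"
}}

```text
time: 13.9
tool_pos: [536.9, -183.6, 2.1]
tcp_rot: [-90.0, 0.0, -94.0]
ft_force: [-1.7, 1.0, 1.1]
finger_gap: 22.6
```

```bash
python3 - <<'E'
from h import *
import pickle
print({k:np.round(v,1) for k,v in readout.sense().items() if k in('tool_pos','tcp_rot','ft_force','finger_gap')})
a=snap('scene');b=snap('side');pickle.dump((a,b),open('s5.pkl','wb'))
m=np.zeros((600,800,3),np.uint8)
m[:300]=cv2.resize(a['image'][165:255,180:420],(800,300),interpolation=cv2.INTER_CUBIC)
m[300:,:400]=cv2.resize(b['image'][120:270,130:330],(400,300),interpolation=cv2.INTER_CUBIC)
cv2.imwrite('pics/k.png',m)
E
```

```text
{'tool_pos': array([ 536.9, -183.6,    2.1]), 'tcp_rot': array([-90.,   0., -94.]), 'ft_force': array([-1.7,  1. ,  1.1]), 'finger_gap': np.float64(22.6)}
```

View pics/k.png

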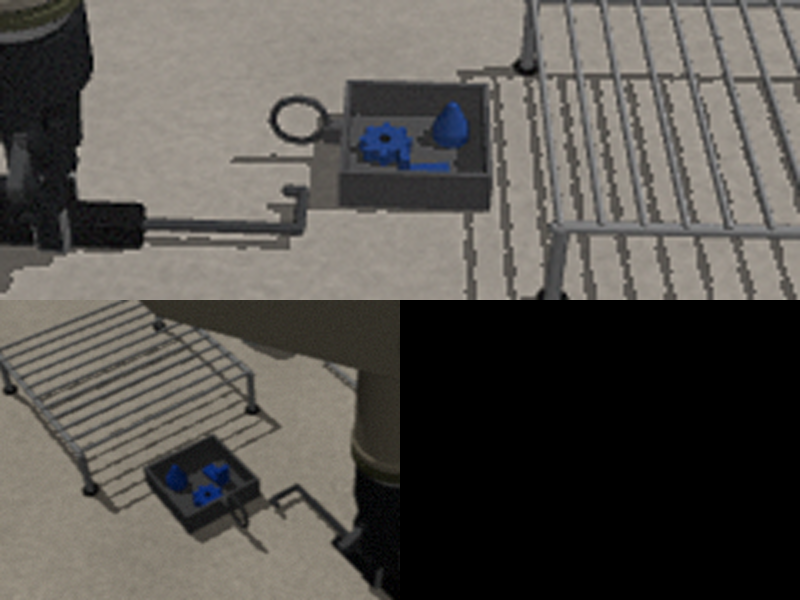

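The hook is out of the ring, the tool is low on the bench and the tray has not moved. I'll release and retreat straight up.

>>> {"op": "move_arm", "data": {
  "motion": "0 0 0 0 0 0;0 0 0 0 0 0;0 0 0 0 0 0;0 0 0 0 0 0;0 0 0 0 0 0",
  "fingers": 5
}}

```text
time: 14.42
tool_pos: [537.4, -183.7, 2.2]
tcp_rot: [-90.0, -0.0, -94.0]
ft_force: [-0.0, -0.1, 0.3]
finger_gap: 49.9
```

>>> {"op": "move_arm", "data": {
  "motion": "0 0 1 0 0 0;0 0 3 0 0 0;0 0 6 0 0 0;0 0 10 0 0 0;0 0 14 0 0 0;0 0 18 0 0 0;0 0 18 0 0 0;0 0 18 0 0 0;0 0 18 0 0 0"
}}

```text
time: 15.17
tool_pos: [537.5, -183.7, 182.9]
tcp_rot: [-89.9, -0.0, -94.0]
ft_force: [0.8, -0.2, -1.7]
finger_gap: 50.0
```

```bash
python3 - <<'E'
from h import *
a=snap('scene');c=snap('wrist')
A=lambda x,y:(180+x*.3,165+y*.3)
for n,x,y,z in [('tray near front bot',340,209,0),('near back bot',490,211,0),('far front top',346,82,30),('far back top',489,84,30)]: print(n,onz(a,*A(x,y),z))
m=np.zeros((600,800,3),np.uint8)
m[:300]=cv2.resize(a['image'][165:255,180:420],(800,300),interpolation=cv2.INTER_CUBIC)
m[300:,:400]=cv2.resize(a['image'],(400,300));m[300:,400:]=cv2.resize(c['image'],(400,300))
cv2.imwrite('pics/l.png',m)
E
```

```text
tray near front bot [517.8  -1.6   0. ]
near back bot [522.1  97.2   0. ]
far front top [418.8   4.6  30. ]
far back top [423.6 104.5  30. ]
```

```bash
python3 - <<'E'
from h import *
import pickle
a0,_=pickle.load(open('s5.pkl','rb'));a=snap('scene')
d=cv2.absdiff(a0['image'],a['image']).max(2)
print('hook/tray region changed px',(d[185:240,225:330]>40).sum(),'prong at',proj(a,[531,-26,13]))
r.hand_in()
E
```

```text
hook/tray region changed px 10 prong at (np.float64(270.79904839280164), np.float64(227.57648758662702))
the job is handed in; nothing more can be done
```

I pulled the hook tool out of its sleeve by the shaft, laid it down free and took it again by its handle. I passed the hook through the tray's eye and dragged the tray out. Then I slid the hook out sideways, laid the tool on the bench, retreated upwards and handed the job in at about 15 s.

**Tray:** the last measurement puts its centre about 200 mm in front of the rack's centre; 178 mm was needed. The last picture I could view, taken with the hook already out and before I released the tool, shows all three prints inside.

**Tool:** it was released low on the bench (fingertips 2 mm up), with the prong about 60 mm sideways from the eye. After the retreat, the hook and tray area of the scene image had barely changed: 10 pixels over the threshold.

**Not checked:** the 12-picture limit stopped me viewing the final picture, so the end state rests on those numbers. I did not measure the glue stick, jar or screwdriver again, but the arm was not sent close to them.

**Other notes:** the first grip on the shaft sat too low and was closing below its thickness, so I reopened and took it again about 6 mm lower. The two camera views of the eye differed by about 3 to 5 mm, and I mostly trusted the scene view.

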